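# Close the ring carton and hold it against the sprung backstop for taping

## Robot

A 6-joint arm with a two-finger parallel gripper is mounted at the origin on the work surface. World frame = base frame: x ahead of the robot, y to its left, z up, the work surface at z = 0. Lengths are in m, angles in degrees, forces in N, time in s.
With the tool pointing down it reaches from about 0.25 to 0.725 m from the base axis. Payload 9.7 kg.
Tool frame: the origin (TCP) lies on the centre line of the jaws, within the pads' length; the fingertips stand tip_extent ahead of it and the grasp point (between the pads) lies 3 mm ahead of it (tip_extent is the distance from the TCP to the fingertips, in m); z points along the fingers, y is the line along which they close (so a half turn about z gives the same grasp; the last joint's range is limited). The gripper opens to 85 mm and grips with 20 to 120 N. Pads are 22 mm wide; open, the fingers measure 114 mm over their backs; the gripper's body (76 mm by 85 mm) begins 54 mm behind the grasp point. The pads swing forward as they close: fully open they stand 13 mm farther back than shut.
Start: joints at [75.745, 4.979, 10.078, 95.1, 0, 90], TCP at [0.135, 0.533, 0.253] pointing down, gripper open.
Joint ranges: [-179.16, 179.16], [-48.56, 103.87], [-65.8, 70.77], [-126.05, 130.52], [-82.76, 87.17], [-180, 180]. Speed limits (degrees/s): [127.2, 127.2, 147.25, 180, 180, 180].

## Interface

Orientations are given as [roll, pitch, yaw] about the fixed x, y, z axes, in that order (R = Rz(yaw) Ry(pitch) Rx(roll)).
In Python, from workcell import * gives the robot as it stands.
- The arm moves only by the tool servo_tool, never from a script. Its argument "rows" is a list of rows, each an object with "offset": the shift along the tool's x, y, z as a fraction of full scale, a list of three; "yaw": the turn about the tool's z as a fraction of full scale; "claw": the closure, from 0 (fully open) to 1 (shut). A call has 1 to 12 rows; each row is the pose to reach, as a shift and turn from the pose commanded when the call began, along the tool's axes at that moment, turning the shorter way round; what a row does not reach only later rows make up. Full scale, the value 1, is 0.1 m for a shift and pi rad for a turn. A row lasts 1/8 s, in which the tool goes at most 62.5 mm and 10.7 degrees, less where a joint would pass 70% of its speed; a pose out of reach is approached as far as the arm can. A call with a number of a shift or a turn outside -1 to 1 is refused whole. A call with a gripper value outside its range is refused whole. The fingers move at their own pace and stop on an object; "squeeze" is the grip in N (left out, the last holds). Time passes only in rows, so rows that repeat a pose let the fingers close. It gives the time, the measured TCP pose, the force, the opening and the grip force at its end, in the units of the state.
- get_obs(): the state, without advancing time (a new reading comes with each control period).
- camera(name): name is "side" or "top"; returns (picture, depth): 384x512x3 uint8, red, green, blue; 384x512 float32, m along the optical axis (not along the pixel's ray), 0 where there is no reading.
- camera_info(name): a dict with "fx", "fy", "cx", "cy" (pixels), "dist" ([k1, k2, p1, p2, k3] as OpenCV has them; the pictures are not rectified), "cam_to_world" (4x4, takes a point from camera to world coordinates). Camera axes: x right, y up, looking along -z (the intrinsics and any distortion apply to the point x, -y, -z); pixel columns grow to the right and rows downward; lengths in m; the calibration is good to about 2 mm. A picture is of the moment at which its call begins. camera_info takes no time and is no camera call.
- job_done(): hands the job in; it is judged then, once.
The state is a dict: "time": time; "q": joint angles; "qd": joint speeds; "joint_efforts": joint torques, N m; "ee_pos": TCP position; "tcp_rot": TCP orientation; "wrist_force": force on the tool from outside, world axes, zero at the start; "torque": the same for the moment, N m; "opening": finger opening in m; "grasp_force": force on a finger pad.
Only numpy, scipy, OpenCV 4.12 (cv2) and the standard library are available. Lean on these libraries where they do the work, as an engineer would, in place of code of your own. Each camera call takes 0.05 s, during which the arm holds its last target. There are 200 camera calls.

## Task

Close the carton of ring boxes: fold its short top flap down flat first, then the long flap over it. Then push the carton along the table until its whole face sits flush on the aluminium plate of the sprung backstop, and keep pressing it there with a steady, gentle force on the plate of about 10 newtons (the plate then stands about half way in) so that I can tape it; never shove hard. Finish while still holding it like that, flaps shut, and leave the other things on the bench where they are.

Things in the scene. Friction and masses are not known exactly. Their poses are not given: they have to be found in the camera images.
- carton: open cardboard carton 120 (x) x 120 (y) x 80 high with two hinged top flaps, packed with red ring boxes (well below the rim); 0.3 to 0.5 kg, loose on the table. Origin: centre of its underside; x points towards the backstop, up to 0.3 rad off; its +x face goes against the plate, its -x face is free to push; y to its left, z up
- short_flap (a joint): hinge of the short (left-hand) top flap, rad: 0 = folded flat over the opening, pi/2 = upright, more = leaning out; stops at 0 and 2.1. Stiff cardboard, 118 wide (carton x), 55 from hinge to free edge, 3 thick; hinge line along carton x at carton y = +60, z = 80. The crease keeps it wherever it is left (0.025 N m, under 1 N at the edge)
- long_flap (a joint): hinge of the long (right-hand) top flap, rad: 0 = folded flat over the opening, pi/2 = upright, more = leaning out; stops at 0 and 2.1. Stiff cardboard, 118 wide (carton x), 95 from hinge to free edge, 3 thick; hinge line along carton x at carton y = -60, z = 83.5. The crease keeps it wherever it is left (0.025 N m, under 1 N at the edge)
- short_flap_edge (a point): middle of the free edge of the short flap
- long_flap_edge (a point): middle of the free edge of the long flap
- stop: backstop fixed to the table behind the carton: a dark steel housing 200 wide and 79 high carrying the sprung aluminium plate in front of it. Origin: on the table, below the middle of the plate's front face when the plate is fully out; x points away from the robot along the direction in which the plate yields, y to the left, z up
- plate_face (a point): centre of the front face of the backstop's sprung plate; the point moves with the plate, its axes are those of the backstop: x = into the plate (square to its face), y left, z up. The plate is 200 wide (y), 80 high (6 to 86 above the table), 12 thick
- stop_plate (a joint): how far the plate has been pushed in, in m: 0 = fully out, 0.03 = bottomed. Spring: 2.5 N at 0, plus 0.5 N per mm, so 10 N at 0.015 and 17.5 N when bottomed. Sliding the carton on the table takes a few N more, which the tool feels and the plate does not
- ring_case: red ring case, 60 x 55 x 53, closed, standing beside the left end of the backstop; origin: centre of its underside
- bench_block: round polished steel bench block, diameter 76, 25 high, beside the right end of the backstop; origin: centre of its underside
- hammer: small hammer lying flat on the table to the left of the carton; origin: under its middle; handle towards its own -x
- screwdriver: screwdriver lying flat on the table to the right of the carton; origin: under its middle; handle towards its own -x
- bottle: clear water bottle with red cap, diameter 66, 200 high, standing at the far right; origin: centre of its underside
- mallet: wooden mallet, lying at the far left; origin: on the table under the middle of its head
Things that resemble listed ones, but are neither listed nor needed, are in the scene too. What is shaped like the stop but orange or purple is not meant. Several things have the shape of the carton; the one meant has the colours described above.

How it is judged (in metres and radians):
On the way, in this order (a step that is already met when the one before it is completed fails the run):
1. the short flap is folded down (value of joint short_flap below 0.13 rad), for 0.2 s.
2. the long flap is folded down over it (value of joint each of short_flap, long_flap below 0.13 rad), for 0.2 s.
3. the carton is pressed flush on the sprung plate with 5 to 15 N (all of step 2 and contact force between carton and stop between 5 and 15 N and value of joint stop_plate above 0.004 m and angle between the x axis of carton and the x axis of plate_face, either way round below 0.07 rad and y of carton in the frame of plate_face between -0.042 and 0.042 m and angle between carton's own z axis and vertical below 0.07 rad), for 0.5 s.
At the end, for the whole second after the job is handed in: Both flaps down (under 0.13 rad); carton upright, face flush on the plate (0.07 rad), centred within 42 mm, pressed on it with 5 to 15 N (plate in about 5 to 25 mm), at rest, the robot still pushing on the carton at the end (all of step 3 and contact force between any of the fingers, the arm and carton above 2 N and linear speed of carton below 0.02 m/s); the arm keeps its last pose, push and grip.
It fails at once if the carton is shoved against the backstop with more than 30 N (contact force between carton and stop above 30 N).
It fails at once if the carton is tipped over (angle between carton's own z axis and vertical above 0.5 rad).
It fails at once if another thing on the bench is moved by more than 25 mm (distance of any of ring_case, bench_block, hammer, screwdriver, bottle, mallet from where it was at the start of the episode above 0.025 m).
It also fails if it takes over 64 s, if anything falls off the work surface, if the arm or the gripper's body presses on something with over 40 N, if the wrist force passes 120 N, or if a joint passes its speed limit or range.

## Working session

There is one attempt and no reset: what is moved stays moved. The work goes in short steps, Python scripts to look and compute and a tool call to move; the robot and the scene stay as the last step left them, time stands still between calls to the robot, and variables do not carry over. Pictures are saved under pics/ and viewed, at most 10 in all, crops included, and the job is handed in when it is done.

Besides the shell and the picture viewer there is one more tool, called after ">>>" as a command line: name --argument value ..., lists and objects as JSON in quotes. servo_tool: Moves the arm, as the interface text tells. Its arguments: {"type":"object","properties":{"rows":{"type":"array"},"squeeze":{"type":"number"}},"required":["rows"]}

```bash
mkdir -p pics
cat > h.py <<'E'
from workcell import *
import numpy as np, cv2
def snap(n,f):
    p,d=camera(n); cv2.imwrite('pics/'+f+'.png',cv2.cvtColor(p,cv2.COLOR_RGB2BGR)); np.save('pics/'+f+'.npy',d); return p,d
def cloud(n,d):
    i=camera_info(n); K=np.array([[i['fx'],0,i['cx']],[0,i['fy'],i['cy']],[0,0,1]])
    v,u=np.mgrid[:384,:512]
    q=cv2.undistortPoints(np.stack([u,v],-1).reshape(-1,1,2).astype(float),K,np.array(i['dist'])).reshape(384,512,2)
    P=np.stack([q[...,0]*d,-q[...,1]*d,-d,np.ones_like(d)],-1)@np.array(i['cam_to_world']).T
    return P[...,:3]
E
python3 - <<'E'
from h import *
for n in('top','side'):
    p,d=snap(n,n+'0'); np.save('pics/c_'+n+'.npy',cloud(n,d)); print(np.round(np.array(camera_info(n)['cam_to_world']),3))
print(get_obs())
a=cv2.imread('pics/top0.png');b=cv2.imread('pics/side0.png')
cv2.imwrite('pics/topb.png',cv2.resize(a,(800,600)));cv2.imwrite('pics/sideb.png',cv2.resize(b,(800,600)))
E
```

```text
[[ 0.025  0.995 -0.097  0.332]
 [-1.     0.026  0.002  0.033]
 [ 0.005  0.097  0.995  1.71 ]
 [ 0.     0.     0.     1.   ]]
[[ 0.991  0.081 -0.109  0.394]
 [-0.136  0.564 -0.815 -0.891]
 [-0.004  0.822  0.57   0.692]
 [ 0.     0.     0.     1.   ]]
{'time': 0.1, 'q': array([ 7.57444840e+01,  5.00768742e+00,  1.00386567e+01,  9.50975931e+01,
       -7.37664799e-05,  8.99990076e+01]), 'qd': array([-0.00874619, -0.01933043,  0.03337165, -0.07812772, -0.05789416,
       -0.07323741]), 'joint_efforts': array([ 1.26371826e-03, -5.21563661e+01,  4.65651441e+01,  1.60994934e-02,
        1.13044950e-04,  1.91174585e-06]), 'ee_pos': array([0.13539464, 0.53290125, 0.25265342]), 'tcp_rot': array([-1.79933376e+02,  7.26125164e-05,  1.65745476e+02]), 'wrist_force': array([-0.2423277 ,  0.49686442,  0.8331263 ]), 'torque': array([0.07551123, 0.0819393 , 0.0408288 ]), 'grasp_force': 0.0, 'opening': 0.08555029501183291}
```

View pics/topb.png

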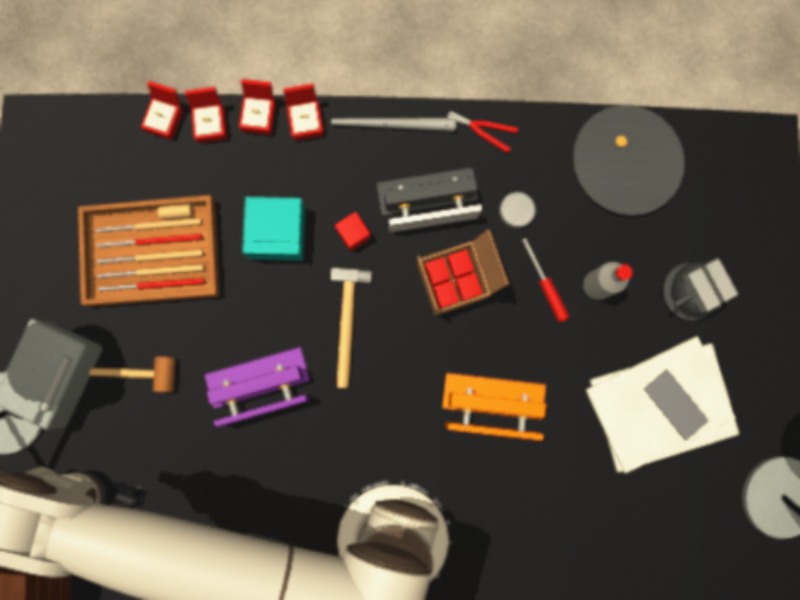

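View pics/sideb.png

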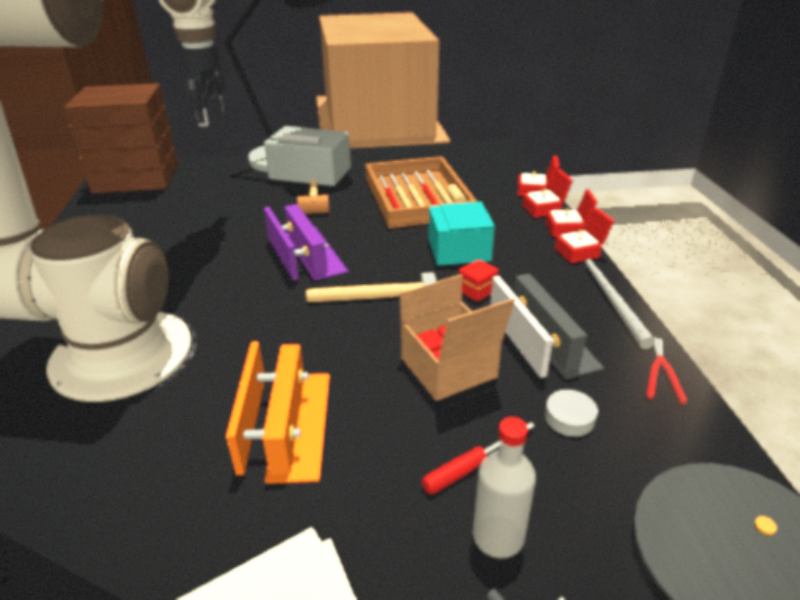

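The top view shows the carton near (455,275), the plate (white strip) near (435,217), the hammer near (345,325), the screwdriver near (545,280), the ring case at (352,230) and the block at (517,209). In the side view the short flap stands upright on the left and the long flap leans out on the right. Next I'll take exact geometry from the depth data.

```bash
python3 - <<'E'
from h import *
pt=cv2.imread('pics/top0.png')[...,::-1].astype(int);ps=cv2.imread('pics/side0.png')[...,::-1].astype(int)
T=np.load('pics/c_top.npy');S=np.load('pics/c_side.npy')
s=512/800
def at(C,u,v): 
    u=int(u*s);v=int(v*s); return np.round(np.median(C[v-1:v+2,u-1:u+2].reshape(-1,3),0),3)
for n,u,v in [('case',352,230),('block',517,209),('hamhead',350,275),('hamEnd',343,385),('sdtip',526,242),('sdend',564,317),('rings',455,277),('stopL',390,225),('stopR',480,211),('bottle',624,272),('orange',495,430)]: print(n,at(T,u,v))
for n,C,p in (('top',T,pt),('side',S,ps)):
    R=(abs(C[...,0]-.5)<.2)&(abs(C[...,1]+.07)<.2)
    w=R&(p.min(-1)>140)&(p.max(-1)-p.min(-1)<60)&(C[...,2]>.03)&(C[...,2]<.1)
    print(n,'white',w.sum())
    m=cv2.morphologyEx(w.astype(np.uint8),cv2.MORPH_OPEN,np.ones((2,2)))
    k,l,st,ce=cv2.connectedComponentsWithStats(m)
    for i in range(1,k):
        if st[i,4]>40:
            Q=C[l==i]; c=Q.mean(0); e=np.linalg.svd(Q-c,full_matrices=False); print(st[i,4],c.round(3),Q.min(0).round(3),Q.max(0).round(3)); print(e[2].round(3))
    b=R&(p[...,0]-p[...,2]>25)&(p[...,1]>0.55*p[...,0])&(C[...,2]>.02)
    b=cv2.morphologyEx(b.astype(np.uint8),cv2.MORPH_OPEN,np.ones((2,2)))
    k,l,st,ce=cv2.connectedComponentsWithStats(b); i=1+np.argmax(st[1:,4]);Q=C[l==i]
    print(n,'brown',len(Q),st[i],Q.min(0).round(3),Q.max(0).round(3)); np.save('pics/q_'+n+'.npy',Q)
E
python3 - <<'E'
import cv2
a=cv2.imread('pics/top0.png')[100:220,200:360];b=cv2.imread('pics/side0.png')[150:270,240:400]
import numpy as np
cv2.imwrite('pics/crop1.png',np.hstack([cv2.resize(x,(400,300),interpolation=3) for x in (a,b)]))
E
```

```text
case [0.67  0.104 0.052]
block [ 0.736 -0.259  0.025]
hamhead [0.574 0.105 0.028]
hamEnd [0.335 0.115 0.027]
sdtip [ 0.665 -0.283  0.009]
sdend [ 0.497 -0.366  0.025]
rings [ 0.576 -0.124  0.03 ]
stopL [0.68  0.023 0.063]
stopR [ 0.718 -0.173  0.061]
bottle [ 0.571 -0.447  0.2  ]
orange [ 0.248 -0.207  0.086]
top white 120
98 [ 0.689 -0.024  0.079] [ 0.679 -0.075  0.055] [0.699 0.02  0.097]
[[-0.171  0.98   0.101]
 [ 0.096 -0.086  0.992]
 [-0.981 -0.179  0.079]]
top brown 869 [268 149  58  53 869] [ 0.332 -0.248 -0.009] [0.684 0.033 1.71 ]
side white 176
92 [ 0.688 -0.021  0.086] [ 0.647 -0.179  0.002] [0.735 0.121 0.177]
[[ 0.158  0.893 -0.421]
 [-0.621  0.422  0.66 ]
 [-0.767 -0.157 -0.621]]
42 [ 0.698 -0.083  0.079] [ 0.695 -0.099  0.055] [ 0.703 -0.067  0.087]
[[-0.126  0.889 -0.441]
 [-0.007 -0.445 -0.895]
 [ 0.992  0.11  -0.062]]
side brown 3604 [ 198  177  133   74 3604] [ 0.335 -0.891 -0.004] [0.698 0.117 0.692]
```

View pics/crop1.png

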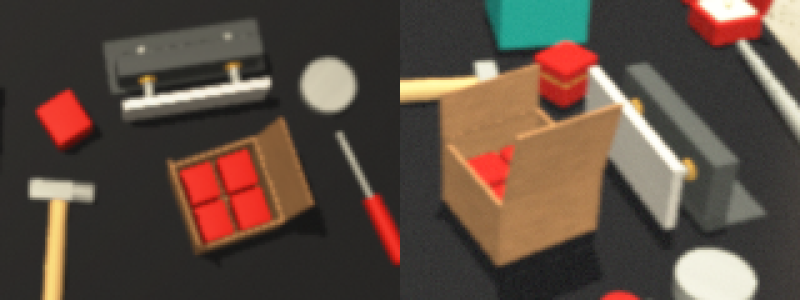

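```bash
cat > m.py <<'E'
from h import *
from scipy.optimize import least_squares
def proj(n,P):
    i=camera_info(n);K=np.array([[i['fx'],0,i['cx']],[0,i['fy'],i['cy']],[0,0,1]])
    W=np.linalg.inv(np.array(i['cam_to_world']));Q=np.asarray(P)@W[:3,:3].T+W[:3,3]
    Q=Q*[1,-1,-1]; return cv2.projectPoints(Q,np.zeros(3),np.zeros(3),K,np.array(i['dist']))[0].reshape(-1,2)
def carton(p):
    x,y,a,s,l=p; h=.059
    loc=dict(A=[.06,.06,.08],B=[-.06,.06,.08],C=[-.06,-.06,0],D=[.06,-.06,0],E=[-.06,.06,0],
      S1=[h,.06-.055*np.cos(s),.08+.055*np.sin(s)],S2=[-h,.06-.055*np.cos(s),.08+.055*np.sin(s)],
      L1=[h,-.06+.095*np.cos(l),.0835+.095*np.sin(l)],L2=[-h,-.06+.095*np.cos(l),.0835+.095*np.sin(l)])
    R=np.array([[np.cos(a),-np.sin(a),0],[np.sin(a),np.cos(a),0],[0,0,1]])
    return {k:R@v+[x,y,0] for k,v in loc.items()}
def fit(obs,p0):
    def f(p):
        c=carton(p); return np.concatenate([(proj(n,[c[k]])[0]-uv) for n,k,uv in obs])
    return least_squares(f,p0,loss='soft_l1')
E
python3 - <<'E'
from m import *
t=lambda k,u,v:('top',k,np.array([200+u/2.5,100+v/2.5])-.3)
s=lambda k,u,v:('side',k,np.array([240+u/2.5,150+v/2.5])-.3)
obs=[t('B',195,252),t('A',170,163),t('L1',284,119),t('L2',313,205),
 s('C',500,264),s('D',597,225),s('E',444,205),s('S2',440,98),s('S1',540,66),s('L1',621,105),s('L2',503,152)]
r=fit(obs,[.58,-.12,.3,1.6,2.]); print(r.x.round(4)); print(r.fun.reshape(-1,2).round(2).tolist())
c=carton(r.x); print({k:v.round(3).tolist() for k,v in c.items()})
# stop fit: plate x0,y0,a
so=[('top',[.012,.1,.086],(122,98)),('top',[.012,-.1,.086],(269,78)),('top',[0,.1,.006],(124,119)),('top',[0,-.1,.006],(271,98)),
 ('side',[0,.1,.086],(588,72)),('side',[0,-.1,.086],(671,180)),('side',[0,-.1,.006],(668,228))]
def f(p):
    R=np.array([[np.cos(p[2]),-np.sin(p[2]),0],[np.sin(p[2]),np.cos(p[2]),0],[0,0,1]])
    return np.concatenate([proj(n,[R@q+[p[0],p[1],0]])[0]-(np.array([200,100] if n=='top' else [240,150])+np.array(uv)/2.5-.3) for n,q,uv in so])
q=least_squares(f,[.69,-.08,.15]); print(q.x.round(4)); print(q.fun.reshape(-1,2).round(2).tolist())
# depth check of flaps
S=np.load('pics/c_side.npy')
for n,u0,v0 in [('short',490,108),('long',560,160),('-x',470,200),('-y',550,215),('plate',640,160)]:
    u=int(240+u0/2.5);v=int(150+v0/2.5);Q=S[v-6:v+7,u-6:u+7].reshape(-1,3);c=np.median(Q,0);Q=Q[np.linalg.norm(Q-c,axis=1)<.04];e=np.linalg.svd(Q-Q.mean(0),full_matrices=False); print(n,c.round(3),e[2][2].round(3),(e[1]/len(Q)**.5).round(4))
E
```

```text
[ 0.9694 -0.1909  0.2892  1.685   0.993 ]
[[23.53, -117.46], [23.9, -114.07], [0.56, -110.88], [-0.86, -112.31], [-0.08, 4.36], [-4.43, 6.1], [-10.89, -0.63], [0.49, 0.19], [-5.21, 2.43], [-11.05, -7.91], [0.44, -15.09]]
{'A': [1.01, -0.116, 0.08], 'B': [0.895, -0.15, 0.08], 'C': [0.929, -0.265, 0.0], 'D': [1.044, -0.231, 0.0], 'E': [0.895, -0.15, 0.0], 'S1': [1.007, -0.111, 0.135], 'S2': [0.894, -0.144, 0.135], 'L1': [1.028, -0.182, 0.163], 'L2': [0.915, -0.215, 0.163]}
[ 0.9204 -0.1662  0.4888]
[[29.97, -54.11], [22.82, -70.63], [29.13, -52.3], [19.76, -67.51], [-80.89, 12.25], [-46.63, 7.35], [-54.71, 12.4]]
short [ 1.796  0.98  -0.751] [-0.007 -0.028  1.   ] [0.0199 0.0189 0.0048]
long [ 1.853  0.752 -0.752] [-0.002  0.017 -1.   ] [0.0218 0.0189 0.0042]
-x [ 0.956 -0.159  0.   ] [ 0.32  -0.032  0.947] [0.0216 0.0096 0.0035]
-y [ 1.717  0.571 -0.751] [ 0.003  0.07  -0.998] [0.0201 0.0178 0.0039]
plate [ 2.044  0.726 -0.752] [-0.012  0.003 -1.   ] [0.0199 0.0183 0.0037]
```

Run:
```python
from m import *
t=lambda k,u,v:('top',k,np.array([200+u/2.5,100+v/2.5])-.3)
s=lambda k,u,v:('side',k,np.array([80+u/2.5,150+v/2.5])-.3)
obs=[t('B',195,252),t('A',170,163),t('L1',284,119),t('L2',313,205),
 s('C',500,264),s('D',597,225),s('E',444,205),s('S2',440,98),s('S1',540,66),s('L1',621,105),s('L2',503,152)]
r=fit(obs,[.58,-.12,.3,1.6,2.]); print(r.x.round(4)); print(r.fun.reshape(-1,2).round(2).tolist())
c=carton(r.x); print({k:v.round(3).tolist() for k,v in c.items()})
so=[('top',[.012,.1,.086],(122,98)),('top',[.012,-.1,.086],(269,78)),('top',[0,.1,.006],(124,119)),('top',[0,-.1,.006],(271,98)),
 ('side',[0,.1,.086],(588,72)),('side',[0,-.1,.086],(671,180)),('side',[0,-.1,.006],(668,228))]
def f(p):
    R=np.array([[np.cos(p[2]),-np.sin(p[2]),0],[np.sin(p[2]),np.cos(p[2]),0],[0,0,1]])
    return np.concatenate([proj(n,[R@q+[p[0],p[1],0]])[0]-(np.array([200,100] if n=='top' else [80,150])+np.array(uv)/2.5-.3) for n,q,uv in so])
q=least_squares(f,[.69,-.08,.15]); print(q.x.round(4)); print(q.fun.reshape(-1,2).round(2).tolist())
S=np.load('pics/c_side.npy')
for n,u0,v0 in [('short',490,108),('long',560,160),('-x',470,200),('-y',550,215),('plate',640,160)]:
    u=int(80+u0/2.5);v=int(150+v0/2.5);Q=S[v-4:v+5,u-4:u+5].reshape(-1,3);c=np.median(Q,0);Q=Q[np.linalg.norm(Q-c,axis=1)<.03];e=np.linalg.svd(Q-Q.mean(0),full_matrices=False); print(n,c.round(3),e[2][2].round(3))
```

```text
[ 0.5682 -0.1182  0.3417  1.5643  1.8462]
[[1.44, -0.53], [0.02, 1.02], [-0.3, -0.07], [0.27, 0.71], [-1.75, 0.53], [-0.97, 1.19], [-0.88, -3.25], [0.62, -1.03], [0.11, 0.15], [1.39, -0.09], [4.94, -4.72]]
{'A': [0.605, -0.042, 0.08], 'B': [0.492, -0.082, 0.08], 'C': [0.532, -0.195, 0.0], 'D': [0.645, -0.155, 0.0], 'E': [0.492, -0.082, 0.0], 'S1': [0.604, -0.042, 0.135], 'S2': [0.493, -0.082, 0.135], 'L1': [0.653, -0.179, 0.175], 'L2': [0.541, -0.219, 0.175]}
[ 0.6964 -0.0796  0.1749]
[[1.15, 0.78], [1.22, 0.26], [0.58, 0.65], [-1.98, 0.87], [1.17, -1.24], [1.67, -3.0], [-1.07, 1.78]]
short [ 0.547 -0.062  0.1  ] [-0.385  0.919 -0.085]
long [ 0.594 -0.186  0.12 ] [-0.318  0.918  0.238]
-x [ 0.514 -0.142  0.042] [-0.94  -0.342 -0.008]
-y [ 0.591 -0.175  0.042] [-0.394  0.919 -0.022]
plate [ 0.703 -0.111  0.048] [0.983 0.183 0.001]
```

```bash
python3 -c "
import workcell as w
print([n for n in dir(w) if n[0]!='_'])
for n in dir(w):
    if 'tip' in n.lower(): print(n,getattr(w,n))
print({k:v for k,v in w.get_obs().items() if 'tip' in k})"
```

```text
['PlanningError', 'camera', 'camera_info', 'get_obs', 'job_done', 'tip_extent']
tip_extent 0.022
{}
```

>>> servo_tool --rows '[{"offset": [-0.5,-0.44,0],"yaw": 0,"claw": 1},{"offset": [-1,-0.88,0],"yaw": 0,"claw": 1},{"offset": [-1,-0.88,0],"yaw": 0,"claw": 1}]' --squeeze 20

```text
time: 0.48
ee_pos: [0.212, 0.4208, 0.2536]
tcp_rot: [180.0, 0.0, 165.6]
wrist_force: [-0.3, 0.7, -0.1]
opening: 0.032
grasp_force: 0.0
```

>>> servo_tool --rows '[{"offset": [-0.5,-0.44,0],"yaw": 0,"claw": 1},{"offset": [-1,-0.88,0],"yaw": 0,"claw": 1}]'

```text
time: 0.72
ee_pos: [0.2816, 0.3193, 0.2529]
tcp_rot: [-180.0, -0.0, 165.9]
wrist_force: [1.0, 0.0, -0.1]
opening: 0.0
grasp_force: 0.0
```

>>> servo_tool --rows '[{"offset": [-0.5,-0.44,0],"yaw": 0,"claw": 1},{"offset": [-1,-0.88,0],"yaw": 0,"claw": 1}]'

```text
time: 0.98
ee_pos: [0.3526, 0.2157, 0.2532]
tcp_rot: [180.0, 0.0, 165.8]
wrist_force: [1.4, -0.7, 0.3]
opening: 0.0
grasp_force: 0.0
```

>>> servo_tool --rows '[{"offset": [-0.5,-0.44,0],"yaw": 0,"claw": 1},{"offset": [-1,-0.88,0],"yaw": 0,"claw": 1}]'

```text
time: 1.23
ee_pos: [0.4235, 0.1124, 0.2532]
tcp_rot: [180.0, 0.0, 165.8]
wrist_force: [1.1, 2.0, -0.6]
opening: -0.0001
grasp_force: 0.0
```

>>> servo_tool --rows '[{"offset": [-0.4,-0.3,0],"yaw": 0.06,"claw": 1},{"offset": [-1,-0.6,0],"yaw": 0.12,"claw": 1},{"offset": [-1,-0.6,0],"yaw": 0.3,"claw": 1},{"offset": [-1,-0.6,0],"yaw": 0.6,"claw": 1},{"offset": [-1,-0.6,0],"yaw": 0.81,"claw": 1},{"offset": [-1,-0.6,0],"yaw": 0.81,"claw": 1},{"offset": [-1,-0.6,0],"yaw": 0.81,"claw": 1},{"offset": [-1,-0.6,0],"yaw": 0.81,"claw": 1},{"offset": [-1,-0.6,0],"yaw": 0.81,"claw": 1},{"offset": [-1,-0.6,0],"yaw": 0.81,"claw": 1},{"offset": [-1,-0.6,0],"yaw": 0.81,"claw": 1},{"offset": [-1,-0.6,0],"yaw": 0.81,"claw": 1}]'

```text
time: 2.72
ee_pos: [0.5049, 0.0315, 0.2529]
tcp_rot: [-180.0, 0.0, 36.5]
wrist_force: [0.2, 0.4, 0.3]
opening: -0.0001
grasp_force: 0.0
```

>>> servo_tool --rows '[{"offset": [0,0,0],"yaw": 0.19,"claw": 1},{"offset": [0,0,0],"yaw": 0.19,"claw": 1},{"offset": [0,0,0],"yaw": 0.19,"claw": 1}]'

```text
time: 3.1
ee_pos: [0.5049, 0.0315, 0.2529]
tcp_rot: [-180.0, 0.0, 4.3]
wrist_force: [-0.1, -0.5, 0.5]
opening: -0.0
grasp_force: 0.0
```

>>> servo_tool --rows '[{"offset": [0,0,0.4],"yaw": -0.05,"claw": 1},{"offset": [0,0,0.8],"yaw": -0.087,"claw": 1},{"offset": [0,0,1],"yaw": -0.087,"claw": 1},{"offset": [0,0,1],"yaw": -0.087,"claw": 1}]'

```text
time: 3.6
ee_pos: [0.504, 0.0314, 0.1516]
tcp_rot: [-179.9, 0.2, 20.3]
wrist_force: [-0.7, -0.1, -0.3]
opening: 0.0
grasp_force: 0.0
```

>>> servo_tool --rows '[{"offset": [0.08,0.2,0.16],"yaw": 0,"claw": 1},{"offset": [0.08,0.4,0.16],"yaw": 0,"claw": 1},{"offset": [0.08,0.6,0.16],"yaw": 0,"claw": 1},{"offset": [0.08,0.6,0.16],"yaw": 0,"claw": 1}]'

```text
time: 4.1
ee_pos: [0.5336, -0.0245, 0.1377]
tcp_rot: [180.0, -0.0, 20.1]
wrist_force: [1.0, -0.5, 0.4]
opening: 0.0002
grasp_force: 0.0
```

Run:
```python
from h import *
snap('side','s1');snap('top','t1')
a=cv2.imread('pics/top'[:5]+'t1.png')[100:220,200:360];b=cv2.imread('pics/s1.png')[150:270,240:400]
b=cv2.imread('pics/s1.png')[120:270,200:400]
cv2.imwrite('pics/crop2.png',np.hstack([cv2.resize(a,(400,300),interpolation=3),cv2.resize(b,(400,300),interpolation=3)]))
```

```text
(no output)
```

View pics/crop2.png

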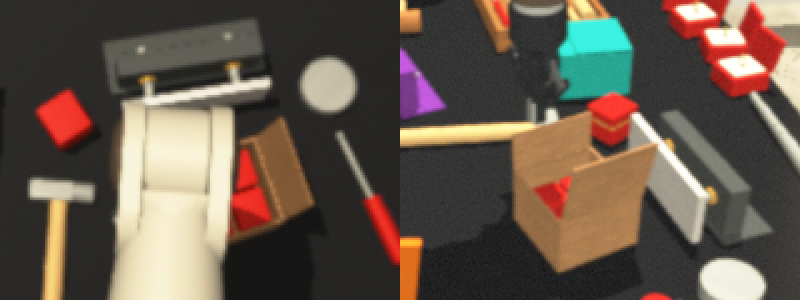

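Contact with the short flap should come next; the fingers stand just outside it (side crop, 545,105). I'll sweep it over in an arc.

>>> servo_tool --rows '[{"offset": [0,0.12,0],"yaw": 0,"claw": 1},{"offset": [0,0.24,0],"yaw": 0,"claw": 1},{"offset": [0,0.32,0],"yaw": 0,"claw": 1},{"offset": [0,0.4,0],"yaw": 0,"claw": 1},{"offset": [0,0.48,0.02],"yaw": 0,"claw": 1},{"offset": [0,0.54,0.05],"yaw": 0,"claw": 1},{"offset": [0,0.6,0.1],"yaw": 0,"claw": 1},{"offset": [0,0.65,0.14],"yaw": 0,"claw": 1},{"offset": [0,0.68,0.19],"yaw": 0,"claw": 1},{"offset": [0,0.7,0.23],"yaw": 0,"claw": 1},{"offset": [0,0.7,0.26],"yaw": 0,"claw": 1},{"offset": [0,0.7,0.28],"yaw": 0,"claw": 1}]'

```text
time: 5.7
ee_pos: [0.5572, -0.0882, 0.1092]
tcp_rot: [180.0, -0.0, 20.3]
wrist_force: [0.2, -0.5, -0.4]
opening: -0.0001
grasp_force: 0.4
```

>>> servo_tool --rows '[{"offset": [0,0,0.02],"yaw": 0,"claw": 1},{"offset": [0,0,0.03],"yaw": 0,"claw": 1},{"offset": [0,0,0.03],"yaw": 0,"claw": 1}]'

```text
time: 6.08
ee_pos: [0.5572, -0.0882, 0.1062]
tcp_rot: [-180.0, 0.0, 20.3]
wrist_force: [-0.1, -0.1, -0.5]
opening: -0.0003
grasp_force: 0.0
```

>>> servo_tool --rows '[{"offset": [0,0,0.02],"yaw": 0,"claw": 1},{"offset": [0,0,0.02],"yaw": 0,"claw": 1}]'

```text
time: 6.32
ee_pos: [0.5573, -0.0882, 0.105]
tcp_rot: [180.0, -0.0, 20.3]
wrist_force: [-2.5, 0.2, 6.1]
opening: -0.0002
grasp_force: 2.9
```

Run:
```python
from h import *
p,d=snap('side','s2');print(get_obs()['wrist_force'].round(2))
C=cloud('side',d)
b=p[120:270,200:400]
cv2.imwrite('pics/crop3.png',cv2.resize(b[...,::-1],(800,600),interpolation=3))
```

```text
[-1.48  0.34  5.05]
```

View pics/crop3.png

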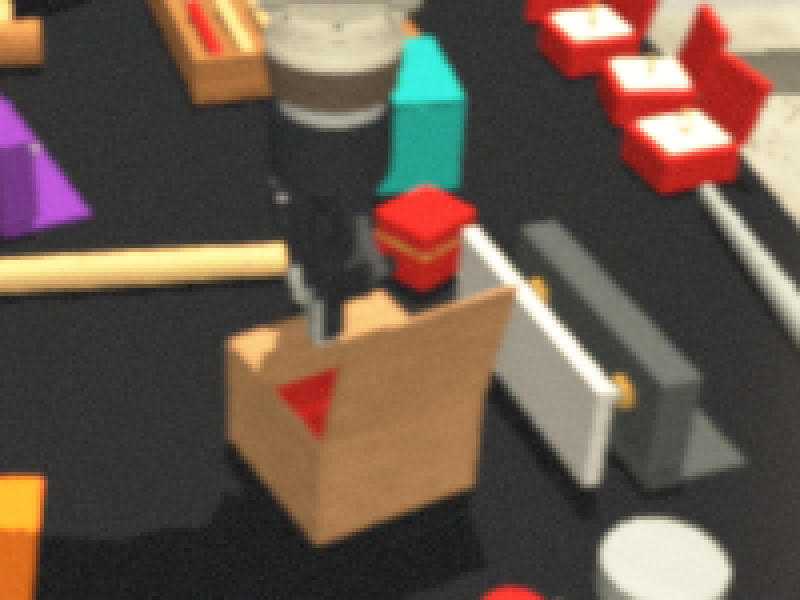

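The short flap lies flat (260,345)–(390,310), and the contact force confirms it. Now for the long flap.

>>> servo_tool --rows '[{"offset": [0,0,-0.3],"yaw": 0,"claw": 1},{"offset": [0,0,-0.7],"yaw": 0,"claw": 1},{"offset": [0,0,-1],"yaw": 0,"claw": 1},{"offset": [0,0,-1],"yaw": 0,"claw": 1}]'

```text
time: 6.88
ee_pos: [0.5581, -0.0883, 0.2068]
tcp_rot: [179.9, -0.2, 20.3]
wrist_force: [-0.0, -0.3, 0.2]
opening: 0.0002
grasp_force: 0.0
```

>>> servo_tool --rows '[{"offset": [0,0,-0.25],"yaw": 0,"claw": 1},{"offset": [0,0.4,-0.25],"yaw": 0,"claw": 1},{"offset": [0,0.8,-0.25],"yaw": 0,"claw": 1},{"offset": [0,1,-0.25],"yaw": 0,"claw": 1},{"offset": [0,1,-0.25],"yaw": 0,"claw": 1}]'

```text
time: 7.5
ee_pos: [0.5917, -0.1828, 0.2279]
tcp_rot: [-179.9, 0.1, 20.2]
wrist_force: [0.1, 0.2, 0.1]
opening: -0.0001
grasp_force: 0.0
```

>>> servo_tool --rows '[{"offset": [0,0.4,0],"yaw": 0,"claw": 1},{"offset": [0,0.7,0],"yaw": 0,"claw": 1},{"offset": [0,0.7,0.3],"yaw": 0,"claw": 1},{"offset": [0,0.7,0.6],"yaw": 0,"claw": 1},{"offset": [0,0.7,0.6],"yaw": 0,"claw": 1}]'

```text
time: 8.12
ee_pos: [0.6149, -0.2462, 0.1667]
tcp_rot: [-179.8, 0.2, 20.3]
wrist_force: [-0.4, 0.7, -0.1]
opening: 0.0003
grasp_force: 0.0
```

>>> servo_tool --rows '[{"offset": [0,-0.2,0],"yaw": 0,"claw": 1},{"offset": [0,-0.4,0],"yaw": 0,"claw": 1},{"offset": [0,-0.5,0],"yaw": 0,"claw": 1},{"offset": [0,-0.6,0],"yaw": 0,"claw": 1},{"offset": [0,-0.7,0],"yaw": 0,"claw": 1},{"offset": [0,-0.8,0],"yaw": 0,"claw": 1},{"offset": [0,-0.9,0.02],"yaw": 0,"claw": 1},{"offset": [0,-1,0.06],"yaw": 0,"claw": 1}]'

```text
time: 9.12
ee_pos: [0.5812, -0.1534, 0.1631]
tcp_rot: [180.0, -0.0, 20.3]
wrist_force: [0.2, -0.9, 0.6]
opening: -0.0
grasp_force: 0.2
```

>>> servo_tool --rows '[{"offset": [0,-0.07,0.03],"yaw": 0,"claw": 1},{"offset": [0,-0.14,0.07],"yaw": 0,"claw": 1},{"offset": [0,-0.23,0.15],"yaw": 0,"claw": 1},{"offset": [0,-0.31,0.24],"yaw": 0,"claw": 1},{"offset": [0,-0.37,0.32],"yaw": 0,"claw": 1},{"offset": [0,-0.41,0.4],"yaw": 0,"claw": 1},{"offset": [0,-0.44,0.47],"yaw": 0,"claw": 1},{"offset": [0,-0.44,0.5],"yaw": 0,"claw": 1},{"offset": [0,-0.44,0.51],"yaw": 0,"claw": 1},{"offset": [0,-0.44,0.51],"yaw": 0,"claw": 1}]'

```text
time: 10.38
ee_pos: [0.5663, -0.1128, 0.1124]
tcp_rot: [180.0, -0.0, 20.2]
wrist_force: [-0.0, -0.3, 0.7]
opening: 0.0003
grasp_force: 0.0
```

>>> servo_tool --rows '[{"offset": [0,0,0.02],"yaw": 0,"claw": 1},{"offset": [0,0,0.03],"yaw": 0,"claw": 1},{"offset": [0,0,0.03],"yaw": 0,"claw": 1}]'

```text
time: 10.75
ee_pos: [0.5662, -0.1126, 0.1092]
tcp_rot: [-180.0, 0.0, 20.3]
wrist_force: [-0.5, -0.1, -0.4]
opening: 0.0001
grasp_force: 0.0
```

>>> servo_tool --rows '[{"offset": [0,0,0.01],"yaw": 0,"claw": 1},{"offset": [0,0,0.015],"yaw": 0,"claw": 1},{"offset": [0,0,0.015],"yaw": 0,"claw": 1}]'

```text
time: 11.12
ee_pos: [0.5663, -0.1126, 0.1083]
tcp_rot: [180.0, -0.0, 20.3]
wrist_force: [-2.2, 0.3, 5.5]
opening: -0.0002
grasp_force: 2.5
```

>>> servo_tool --rows '[{"offset": [0,0,-0.2],"yaw": 0,"claw": 1},{"offset": [0,0,-0.4],"yaw": 0,"claw": 1},{"offset": [-0.3,0,-0.4],"yaw": 0,"claw": 1},{"offset": [-0.7,0.05,-0.4],"yaw": 0,"claw": 0.5},{"offset": [-1,0.05,-0.4],"yaw": 0,"claw": 0},{"offset": [-1,0.05,-0.4],"yaw": 0,"claw": 0}]'

```text
time: 11.88
ee_pos: [0.473, -0.1525, 0.148]
tcp_rot: [180.0, -0.0, 20.2]
wrist_force: [-0.1, -0.1, 1.1]
opening: 0.054
grasp_force: 0.0
```

>>> servo_tool --rows '[{"offset": [-0.1,0,0],"yaw": 0,"claw": 0},{"offset": [-0.2,0,0.3],"yaw": 0,"claw": 0},{"offset": [-0.2,0,0.7],"yaw": 0,"claw": 0},{"offset": [-0.2,0,1],"yaw": 0,"claw": 0},{"offset": [-0.2,0,1],"yaw": 0,"claw": 0}]'

```text
time: 12.5
ee_pos: [0.4541, -0.1582, 0.0457]
tcp_rot: [-179.8, 0.2, 20.3]
wrist_force: [-0.0, 0.0, 0.3]
opening: 0.0856
grasp_force: 0.0
```

Run:
```python
from h import *
p,d=snap('side','s3');p2,d=snap('top','t3')
b=cv2.resize(p[130:280,200:400],(800,600),interpolation=3)
cv2.imwrite('pics/crop4.png',b[...,::-1])
o=get_obs();print(o['ee_pos'],o['opening'],o['wrist_force'])
```

```text
[ 0.45582146 -0.15884614  0.04861154] 0.08536755898628788 [-0.34699165 -0.36573909  0.30197058]
```

View pics/crop4.png

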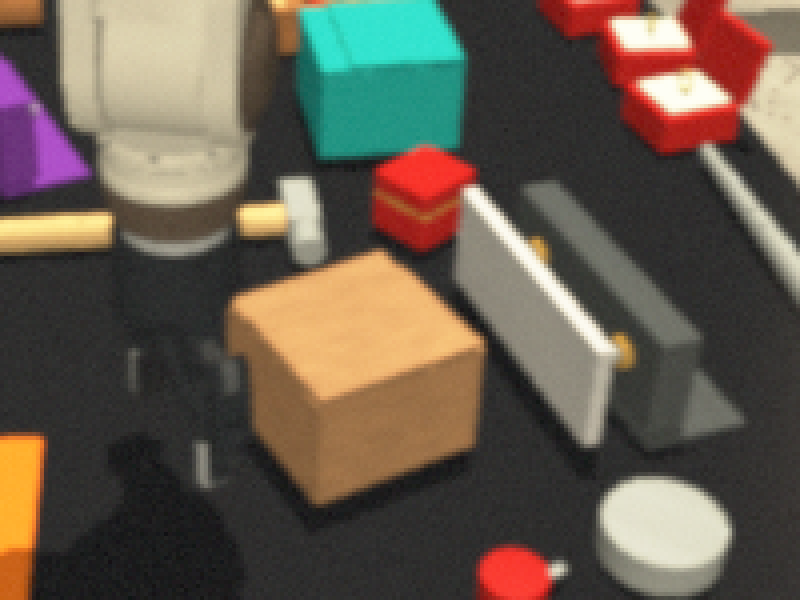

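Both flaps are shut and the gripper stands clear behind the −x face. Carton top corners are at about (320,402), (483,346), (383,252). I'll refit the carton from these.

Run:
```python
from m import *
o=[([-.06,-.06,0],(318,505)),([.06,-.06,0],(474,447)),([-.06,-.06,.085],(321,402)),([.06,-.06,.085],(484,346)),([.06,.06,.083],(383,251))]
def f(p):
    R=np.array([[np.cos(p[2]),-np.sin(p[2]),0],[np.sin(p[2]),np.cos(p[2]),0],[0,0,1]])
    return np.concatenate([proj('side',[R@q+[p[0],p[1],0]])[0]-(np.array([200,130])+np.array(uv)/4-.4) for q,uv in o])
q=least_squares(f,[.57,-.12,.35]);print(q.x,q.fun.reshape(-1,2).round(2).tolist())
# plate
o=[([0,.1,.086],(462,188)),([0,-.1,.086],(604,352)),([0,-.1,.006],(590,447)),([.012,-.1,.086],(617,348)),([0,.1,.006],(456,280))]
q=least_squares(f,[.69,-.08,.17]);print(q.x,q.fun.reshape(-1,2).round(2).tolist())
d=np.load('pics/t3.npy');C=cloud('top',d)
p=cv2.imread('pics/t3.png')[...,::-1].astype(int)
m=(abs(C[...,0]-.57)<.15)&(abs(C[...,1]+.12)<.15)&(C[...,2]>.07)&(C[...,2]<.1)&(p[...,0]-p[...,2]>25)
Q=C[m];r=cv2.minAreaRect(Q[:,:2].astype(np.float32)*1000);print(len(Q),r,Q[:,2].mean())
```

```text
[ 0.56948914 -0.1193687   0.34884472] [[-0.31, 0.31], [0.08, -0.35], [-0.23, 0.35], [0.34, -0.36], [0.14, -0.1]]
[ 0.69717477 -0.07613752  0.19799168] [[0.21, 0.14], [-0.15, 0.02], [-0.61, 0.21], [0.82, 0.01], [-0.33, -0.49]]
1211 ((607.3724975585938, -97.3233642578125), (213.25254821777344, 198.1404571533203), 14.264936447143555) 0.08501374743767073
```

>>> servo_tool --rows '[{"offset": [0.15,0,0],"yaw": 0,"claw": 0},{"offset": [0.3,0,0],"yaw": 0,"claw": 0},{"offset": [0.4,0,0],"yaw": 0,"claw": 0},{"offset": [0.44,0,0],"yaw": 0,"claw": 0},{"offset": [0.46,0,0],"yaw": 0,"claw": 0},{"offset": [0.48,0,0],"yaw": 0,"claw": 0},{"offset": [0.5,0,0],"yaw": 0,"claw": 0}]'

```text
time: 13.48
ee_pos: [0.5021, -0.1417, 0.0478]
tcp_rot: [180.0, 0.0, 20.2]
wrist_force: [-1.9, -2.2, 0.6]
opening: 0.0856
grasp_force: 0.0
```

>>> servo_tool --rows '[{"offset": [0.02,0,0],"yaw": 0,"claw": 0},{"offset": [0.04,0,0],"yaw": 0,"claw": 0},{"offset": [0.06,0,0],"yaw": 0,"claw": 0}]'

```text
time: 13.85
ee_pos: [0.5073, -0.1397, 0.0477]
tcp_rot: [-180.0, 0.1, 20.2]
wrist_force: [-4.6, -2.5, 2.2]
opening: 0.0854
grasp_force: 0.0
```

>>> servo_tool --rows '[{"offset": [0.05,0,0],"yaw": 0.006,"claw": 0},{"offset": [0.1,0,0],"yaw": 0.013,"claw": 0},{"offset": [0.15,0,0],"yaw": 0.02,"claw": 0},{"offset": [0.2,0,0],"yaw": 0.026,"claw": 0},{"offset": [0.25,0,0],"yaw": 0.033,"claw": 0},{"offset": [0.3,0,0],"yaw": 0.04,"claw": 0},{"offset": [0.35,0,0],"yaw": 0.047,"claw": 0},{"offset": [0.4,0,0],"yaw": 0.053,"claw": 0},{"offset": [0.42,0,0],"yaw": 0.053,"claw": 0},{"offset": [0.44,0,0],"yaw": 0.053,"claw": 0}]'

```text
time: 15.1
ee_pos: [0.5493, -0.1244, 0.0478]
tcp_rot: [180.0, 0.0, 10.7]
wrist_force: [-3.3, -1.5, 0.2]
opening: 0.0857
grasp_force: 0.0
```

Run:
```python
from h import *
p,d=snap('side','s4');p2,d=snap('top','t4')
cv2.imwrite('pics/crop5.png',cv2.resize(p[130:280,200:400],(800,600),interpolation=3)[...,::-1])
o=get_obs();print(o['ee_pos'],o['tcp_rot'],o['wrist_force'])
```

```text
[ 0.54941894 -0.12433391  0.04778874] [ 1.79988859e+02 -1.76223695e-02  1.07182440e+01] [-1.64285504 -1.4779032  -0.36034038]
```

View pics/crop5.png

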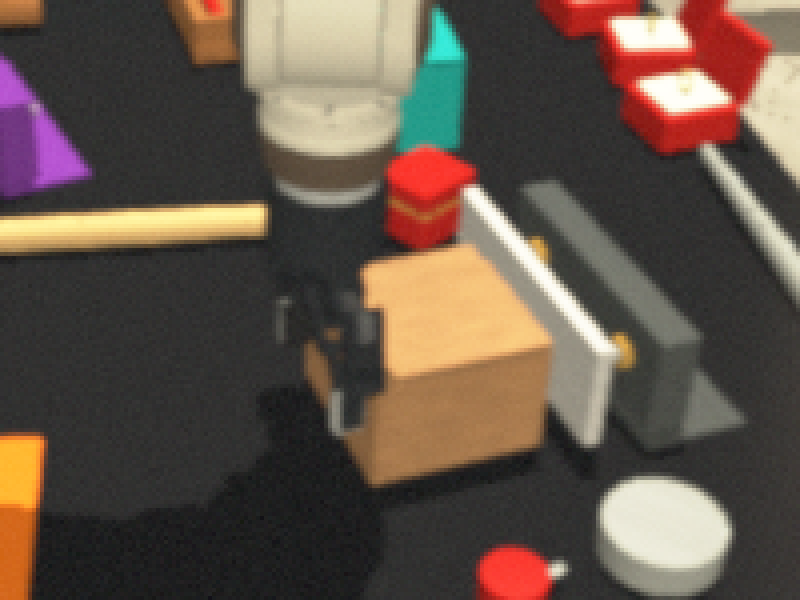

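The carton has turned nearly square to the plate, with edges at (550,346)–(477,247) against the plate edge (604,352)–(462,188). I'll check the numbers.

```bash
cat > f5.py <<'E'
from m import *
def go(o,p0,org=(200,130)):
    def f(p):
        R=np.array([[np.cos(p[2]),-np.sin(p[2]),0],[np.sin(p[2]),np.cos(p[2]),0],[0,0,1]])
        return np.concatenate([proj('side',[R@q+[p[0],p[1],0]])[0]-(np.array(org)+np.array(uv)/4-.4) for q,uv in o])
    q=least_squares(f,p0);print(q.x.round(4),abs(q.fun).max().round(2));return q.x
def rel(c,s=(.697,-.077,.19)):
    d=np.array(c[:2])-s[:2];a=s[2];print('in stop',(np.cos(a)*d[0]+np.sin(a)*d[1]).round(4),(-np.sin(a)*d[0]+np.cos(a)*d[1]).round(4),'dyaw',round(c[2]-a,3))
E
python3 - <<'E'
from f5 import *
c=go([([-.06,-.06,0],(375,488)),([.06,-.06,0],(541,448)),([.06,-.06,.085],(551,346)),([.06,.06,.083],(477,247)),([-.06,-.06,.085],(388,379))],[.6,-.1,.19]);rel(c)
c=get_obs()['ee_pos'];rel([c[0],c[1],.187])
E
```

```text
[ 0.6215 -0.114   0.1815] 1.8
in stop -0.0811 -0.0221 dyaw -0.009
in stop -0.1539 -0.0186 dyaw -0.003
```

>>> servo_tool --rows '[{"offset": [0.04,0,0],"yaw": 0,"claw": 0},{"offset": [0.08,0,0],"yaw": 0,"claw": 0},{"offset": [0.12,0,0],"yaw": 0,"claw": 0},{"offset": [0.15,0,0],"yaw": 0,"claw": 0},{"offset": [0.16,0,0],"yaw": 0,"claw": 0}]'

```text
time: 15.82
ee_pos: [0.5651, -0.1212, 0.0478]
tcp_rot: [180.0, 0.0, 10.7]
wrist_force: [-4.8, -1.8, 0.8]
opening: 0.0858
grasp_force: 0.0
```

>>> servo_tool --rows '[{"offset": [0.01,0,0],"yaw": 0,"claw": 0},{"offset": [0.02,0,0],"yaw": 0,"claw": 0},{"offset": [0.03,0,0],"yaw": 0,"claw": 0}]'

```text
time: 16.2
ee_pos: [0.5678, -0.1207, 0.0478]
tcp_rot: [180.0, 0.0, 10.7]
wrist_force: [-5.5, -1.7, 0.6]
opening: 0.0853
grasp_force: 0.0
```

>>> servo_tool --rows '[{"offset": [0.01,0,0],"yaw": 0,"claw": 0},{"offset": [0.02,0,0],"yaw": 0,"claw": 0},{"offset": [0.03,0,0],"yaw": 0,"claw": 0}]'

```text
time: 16.58
ee_pos: [0.5707, -0.1202, 0.0477]
tcp_rot: [180.0, 0.0, 10.7]
wrist_force: [-7.3, -1.1, 1.7]
opening: 0.0852
grasp_force: 0.0
```

>>> servo_tool --rows '[{"offset": [0.01,0,0],"yaw": 0,"claw": 0},{"offset": [0.02,0,0],"yaw": 0,"claw": 0},{"offset": [0.03,0,0],"yaw": 0,"claw": 0}]'

```text
time: 16.95
ee_pos: [0.5729, -0.1198, 0.0477]
tcp_rot: [-180.0, 0.1, 10.7]
wrist_force: [-9.6, -1.7, 2.6]
opening: 0.0853
grasp_force: 0.0
```

>>> servo_tool --rows '[{"offset": [0.01,0,0],"yaw": 0,"claw": 0},{"offset": [0.02,0,0],"yaw": 0,"claw": 0},{"offset": [0.03,0,0],"yaw": 0,"claw": 0}]'

```text
time: 17.32
ee_pos: [0.5756, -0.1193, 0.0477]
tcp_rot: [-180.0, 0.1, 10.7]
wrist_force: [-11.8, -2.6, 3.6]
opening: 0.0854
grasp_force: 0.0
```

>>> servo_tool --rows '[{"offset": [0.01,0,0],"yaw": 0,"claw": 0},{"offset": [0.02,0,0],"yaw": 0,"claw": 0},{"offset": [0.03,0,0],"yaw": 0,"claw": 0},{"offset": [0.03,0,0],"yaw": 0,"claw": 0}]'

```text
time: 17.82
ee_pos: [0.5783, -0.1188, 0.0477]
tcp_rot: [-180.0, 0.2, 10.7]
wrist_force: [-11.9, -2.7, 4.6]
opening: 0.0848
grasp_force: 0.0
```

>>> servo_tool --rows '[{"offset": [0.01,0,0],"yaw": 0,"claw": 0},{"offset": [0.02,0,0],"yaw": 0,"claw": 0},{"offset": [0.03,0,0],"yaw": 0,"claw": 0},{"offset": [0.03,0,0],"yaw": 0,"claw": 0}]'

```text
time: 18.32
ee_pos: [0.5809, -0.1182, 0.0476]
tcp_rot: [-180.0, 0.2, 10.7]
wrist_force: [-14.6, -2.0, 5.5]
opening: 0.0854
grasp_force: 0.0
```

Run:
```python
from h import *
p,d=snap('side','s6')
cv2.imwrite('pics/crop6.png',cv2.resize(p[130:280,200:400],(800,600),interpolation=3)[...,::-1])
o=get_obs();print(o['ee_pos'],o['tcp_rot'],o['wrist_force'])
```

```text
[ 0.5809419  -0.11824484  0.04763306] [-179.99138575    0.19801799   10.68456378] [-14.3949568   -3.02249074   4.96751165]
```

View pics/crop6.png

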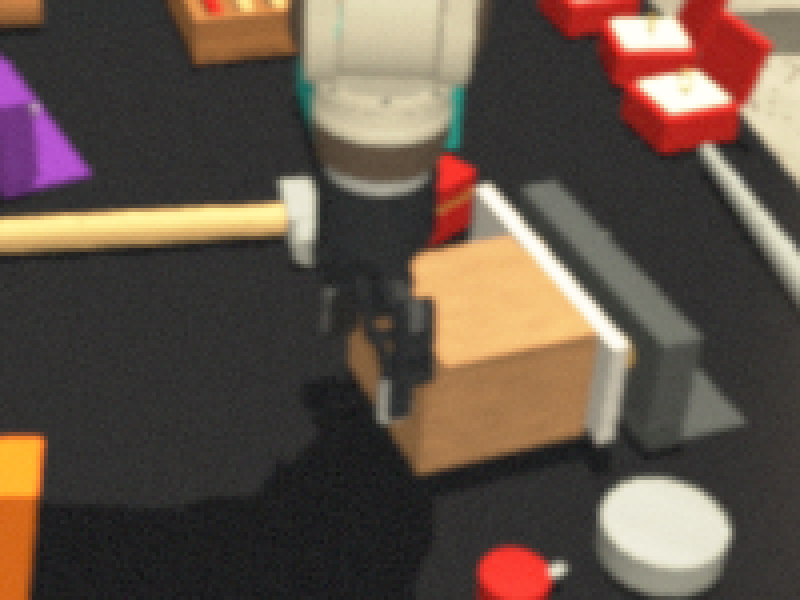

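The carton's whole face is on the plate, from (520,237) to (597,335). The plate's near corner has moved from (604,352) to about (619,348), roughly 13 mm in. The wrist reads about 14.7 N, less about 4.5 N of sliding friction, so about 10 N on the plate. I'll hold, then hand in.

>>> servo_tool --rows '[{"offset": [0,0,0],"yaw": 0,"claw": 0},{"offset": [0,0,0],"yaw": 0,"claw": 0},{"offset": [0,0,0],"yaw": 0,"claw": 0},{"offset": [0,0,0],"yaw": 0,"claw": 0},{"offset": [0,0,0],"yaw": 0,"claw": 0},{"offset": [0,0,0],"yaw": 0,"claw": 0}]'

```text
time: 19.12
ee_pos: [0.581, -0.1182, 0.0477]
tcp_rot: [-180.0, 0.2, 10.7]
wrist_force: [-14.3, -2.0, 5.6]
opening: 0.0855
grasp_force: 0.0
```

```bash
python3 -c "
from workcell import *
print(get_obs()['wrist_force']); print(job_done())"
```

```text
[-14.30243952  -1.99767158   5.61073902]
the job is handed in; nothing more can be done
None
```

The job is handed in with both flaps shut (short one first) and the carton held flush on the plate; I estimate about 10 N, with the plate about 13 mm in, and the hand-in returned no verdict.

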